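Find the high spot of a shaker's eccentric wheel with a dial indicator

ROBOT

A 6-joint arm with a two-finger parallel gripper is mounted at the origin on the work surface. World frame = base frame: x ahead of the robot, y to its left, z up, the work surface at z = 0. Lengths are in m, angles in rad, forces in N, time in s.
With the tool pointing down it reaches from about 0.35 to 0.85 m from the base axis. Payload 8.1 kg.
Tool frame: the origin (TCP) lies at the very end of the fingers, on their centre line; the grasp point (between the pads) lies 19 mm behind it; z points along the fingers, y is the direction in which the jaws open and shut (so a half turn about z gives the same grasp; the last joint's range is limited). The gripper opens to 93 mm and grips with 3 to 60 N. Pads are 15 mm wide; open, the fingers measure 128 mm over their backs; the gripper's body (75 mm by 188 mm) begins 65 mm behind the grasp point.
Start: joints at [-1.383, 0.13, 1.488, -0, 1.523, -0.085], TCP at [0.162, -0.578, 0.219] pointing down, gripper open.
Joint ranges: [-2.96, 2.96], [-0.89, 2.26], [0.02, 2.5], [-1.34, 4.48], [0, 2.73], [-2.66, 2.66]. Speed limits (rad/s): [2.39, 2.39, 2.79, 3.14, 3.14, 3.14].

INTERFACE

Orientations are given as a unit quaternion [x, y, z, w].
In Python, from cell import observe, camera, ticket, nets gives the robot as it stands.
- The arm moves only by the tool jog_arm, never from a script. Its argument "commands" is a list of rows, each a list of 3 entries, a list of its own where there are three numbers: the turn, a rotation vector about the tool's x, y, z in rad, then the shift along the tool's x, y, z in cm, then the opening in per cent of the stroke, from 0 (shut) to 100 (fully open). In form: [[[ax, ay, az], [tx, ty, tz], fingers], ...]. A call has 1 to 5 rows; each row is the pose to reach, as a shift and turn from the pose commanded when the call began, along the tool's axes at that moment; what a row does not reach only later rows make up. A row lasts 1/8 s, in which the tool goes at most 62.5 mm and 10.7 degrees, less where a joint would pass 70% of its speed; a pose out of reach is approached as far as the arm can. A call with a gripper value outside its range is refused whole. The fingers move at their own pace and stop on an object; "squeeze" is the grip in N (left out, the last holds). Time passes only in rows, so rows that repeat a pose let the fingers close. It gives the time, the measured TCP pose, the force and the opening at its end, in the units of the state.
- observe(): the state, without advancing time (a new reading comes with each control period).
- camera(name): name is "side" or "top"; returns a dict with "pixels" (400x640x3 uint8, blue, green, red), "z_map" (400x640 float32, m along the optical axis (not along the pixel's ray), 0 where there is no reading), "intrinsics" (3x3 intrinsics, pixels), "xyz" and "orientation" of the camera in the world. Camera axes: x right, y down, z forward; pixel columns grow to the right and rows downward; lengths in m; the calibration is good to about 2 mm. A picture is of the moment at which its call begins.
- ticket.sign_off(): hands the job in, once; it reports no verdict.
Trained networks look in a picture, given as the dict that the camera call returned (one of the last four; its "shot" number tells which), for a name from the list of things; names that differ only in an ending like _2 or _b are one class to them, and where a whole thing is asked for, a point or a joint stands for the part that bears it (a point fixed in the world has none). Each returns a list of dicts, best first, with "conf" (0 to 1); they miss things now and then, are a little off and sometimes report something else, mostly with a low value. They report only what shows in the picture. A call takes as long as a camera call. They do not tell look-alikes from the thing itself.
- nets.spot_in(picture, target): "uv" ([column, row] in pixels, amid what is visible of it).
- nets.masks_of(picture, target): "pixels" (400x640 bool, what is visible of it) and "uv" ([column, row] in pixels, amid what is visible of it).
- nets.mark_of(picture, target): "uv" ([column, row] in pixels: a listed point, or the origin of a listed thing).
The state is a dict: "t": time; "joints": joint angles; "joint_vel": joint speeds; "joint_efforts": joint torques, N m; "tool_pos": TCP position; "orientation": TCP orientation; "contact_force": force on the tool from outside, world axes, zero at the start; "ft_torque": the same for the moment, N m; "width": finger opening in m.
Only numpy, scipy, OpenCV 4.12 (cv2) and the standard library are available. Lean on these libraries where they do the work, as an engineer would, in place of code of your own. Each camera call takes 0.05 s, during which the arm holds its last target.

TASK

Gently slide the dial indicator by its orange post fully home against its stop, without shoving its magnetic foot out of place, so that its sprung plunger bears on the rim of the eccentric wheel. Then turn the wheel by its black knob, watching the plunger, and leave the wheel standing with its high spot at the plunger (plunger pushed in as far as the wheel ever pushes it) and the indicator still home. Do not touch the plunger with the hand, and leave the beaker, the flask and the screwdriver where they are.

Things in the scene. Friction and masses are not known exactly. Their poses are not given: they have to be found in the camera images.
- wheel_axis (a point): Point on the fixed upright axis of the eccentric wheel, 102 mm above the bench, where to grip its black round knob (32 mm across, concentric with the axis, 70 to 120 mm above the bench). Belongs to the steel stand (120 x 120 x 20 mm) and does not turn with the wheel: z up, +y towards the dial indicator.
- wheel_mid (a point): Point on the same axis, 60 mm up, in the aluminium wheel: a disc of 40 mm radius, 50 to 70 mm above the bench, 5 mm off its axis, so the rim lies 35 mm (low spot) to 45 mm (high spot) from the axis; the high spot's direction varies and is not given (this point does not turn). It turns endlessly either way, friction about 0.035 N m, and stays where it is left.
- plunger_tip (a point): Foremost point of the brass ball (8 mm) on the plunger of the dial indicator, 60 mm above the bench, pointing along -y of wheel_axis straight at the wheel's axis. With the indicator home it rides on the wheel's rim. Same axes as wheel_axis.
- plunger (a joint): How far the sprung plunger is pushed into the indicator, m: 0 free, 0.016 limit; 0.6 N at 0, plus 120 N/m. Indicator home, it swings by 10 mm over a turn of the wheel, largest at the high spot; that largest value varies (10 to 14 mm) as the indicator's foot is not always equally far off. The red needle on the dial turns clockwise with it, 20 degrees per mm.
- gauge (a joint): Slide of the dial indicator (dark round case 56 mm across, white face on top 75 mm above the bench, aluminium saddle, grey foot), m: 0 fully back, 0.03 home against the stop, moving along -y of wheel_axis; about 3 N of friction; it stays where it is left.
- foot (a joint): Shift of the indicator's grey foot (50 x 165 x 31 mm, on a steel plate 80 x 182 mm) from where it was set, m, along -y of wheel_axis; 0 at the start. The foot is held by its magnet alone: shoved along y with more than about 12 N (through the post and the stop) it slips, which spoils the setting. The post's slide itself needs only 3 to 5 N.
- gauge_post (a point): Grip point of the orange upright post on the indicator's saddle, behind the dial: 16 x 16 mm square, 46 to 115 mm above the bench, this point on its centre line at 100 mm. Moves with the indicator; about 167 mm from the wheel's axis when home. Same axes as wheel_axis; grip it across x (the dial, lower than 77 mm, is 16 mm from its -y face).
- beaker_mid (a point): Centre of the glass beaker, 70 mm across, 85 mm high; to be left alone.
- flask_mid (a point): Centre of the clear flask with blue cap, 56 mm across, 115 mm high; to be left alone.
- driver_grip (a point): Grip of a 160 mm screwdriver with a blue handle lying on the bench; to be left alone.
Things that resemble listed ones, but are neither listed nor needed, are in the scene too. Of the things that look like the part that bears plunger_tip, the larger one is meant. Of the things that look like the part that bears wheel_axis, the smaller one is meant.

How it is judged:
By the outcome, as a careful person would: the job done as asked, in the order asked, and still so for the second after the job is handed in, with the robot touching nothing.
It also fails if it takes over 72 s, if anything falls off the work surface, if the arm or the gripper's body presses on something with over 40 N, if the wrist force passes 120 N, or if a joint passes its speed limit or range.

## Working session

There is one attempt and no reset: what is moved stays moved. The work goes in short steps, Python scripts to look and compute and a tool call to move; the robot and the scene stay as the last step left them, time stands still between calls to the robot, and variables do not carry over. Pictures are saved under pics/ and viewed, and the job is handed in when it is done.

Besides the shell and the picture viewer there is one more tool, called by a JSON object that holds its "op" and its "data". jog_arm: Moves the arm, as the interface text tells. Its arguments: {"type":"object","properties":{"commands":{"type":"array"},"squeeze":{"type":"number"}},"required":["commands"]}

```bash
mkdir -p pics; ls; cat > h.py <<'E'
import numpy as np, cv2
from scipy.spatial.transform import Rotation as R
from cell import observe, camera, ticket, nets
def world(p,uv,z=None,depth=None):
    K=p["intrinsics"];Rm=R.from_quat(p["orientation"]).as_matrix();o=np.array(p["xyz"])
    d=Rm@np.array([(uv[0]-K[0][2])/K[0][0],(uv[1]-K[1][2])/K[1][1],1.])
    if z is not None: return o+d*(z-o[2])/d[2]
    return o+d*(depth if depth else p["z_map"][int(round(uv[1])),int(round(uv[0]))])
def proj(p,X):
    K=np.array(p["intrinsics"]);Rm=R.from_quat(p["orientation"]).as_matrix()
    c=Rm.T@(np.array(X)-np.array(p["xyz"])); c=K@c; return c[:2]/c[2]
E
python3 - <<'E'
from h import *
for n in("top","side"):
    p=camera(n); cv2.imwrite(f"pics/{n}0.png",p["pixels"]); print(n,p["xyz"],p["orientation"],p["intrinsics"])
    for t in ["wheel_axis","wheel_mid","plunger_tip","gauge_post","beaker_mid","flask_mid","driver_grip"]:
        print(t,[(np.round(d["uv"],1).tolist(),round(d["conf"],2)) for d in nets.mark_of(p,t)])
print(observe())
E
```

```text
pics
top [ 0.39084843 -0.05409266  0.87755239] [ 0.71308785 -0.69602767  0.06032444 -0.05841378] [[372.67117017   0.         321.68106359]
 [  0.         372.67117017 195.26870958]
 [  0.           0.           1.        ]]
wheel_axis [([362.1, 177.2], 0.88), ([417.9, 321.7], 0.58)]
wheel_mid [([412.5, 319.9], 0.76), ([356.7, 181.9], 0.56)]
plunger_tip [([334.5, 176.3], 0.61)]
gauge_post [([277.0, 256.5], 0.81), ([276.8, 151.2], 0.78)]
beaker_mid [([433.4, 214.7], 0.83)]
flask_mid [([373.0, 126.0], 0.96), ([431.8, 212.3], 0.72)]
driver_grip [([323.2, 108.6], 0.66)]
side [0.49793402 0.56831186 0.5050327 ] [ 0.00369372  0.88101736 -0.47302645  0.00638272] [[371.30402895   0.         320.30747376]
 [  0.         371.30402895 206.97388987]
 [  0.           0.           1.        ]]
wheel_axis [([293.3, 182.8], 0.79), ([413.8, 145.1], 0.57)]
wheel_mid [([411.2, 169.6], 0.93), ([293.0, 199.8], 0.76)]
plunger_tip []
gauge_post [([376.5, 243.2], 0.97), ([256.9, 238.7], 0.89)]
beaker_mid [([320.4, 170.5], 0.79)]
flask_mid []
driver_grip [([201.6, 236.7], 0.63)]
{'t': 0.8, 'joints': array([-1.38339507e+00,  1.30398591e-01,  1.48820005e+00, -8.04711962e-06,
        1.52304024e+00, -8.53853694e-02]), 'joint_vel': array([ 0.00026572,  0.00258468, -0.000412  ,  0.00079372, -0.00036768,
        0.00077906]), 'joint_efforts': array([ 1.49191328e-03, -5.59689689e+01, -4.92036688e+01,  7.63885374e-02,
        2.22291285e-02, -5.40662683e-06]), 'tool_pos': array([ 0.16167463, -0.57779595,  0.21863603]), 'orientation': array([ 9.90712816e-01,  1.35971008e-01, -5.19212749e-06, -2.28770698e-05]), 'contact_force': array([0.25221035, 0.15678031, 0.25925352]), 'ft_torque': array([-0.01285434,  0.00140849, -0.01121956]), 'width': 0.09316735353706805}
```

View pics/top0.png

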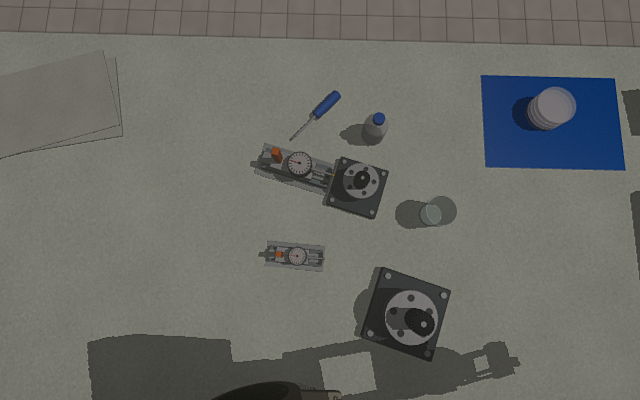

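View pics/side0.png

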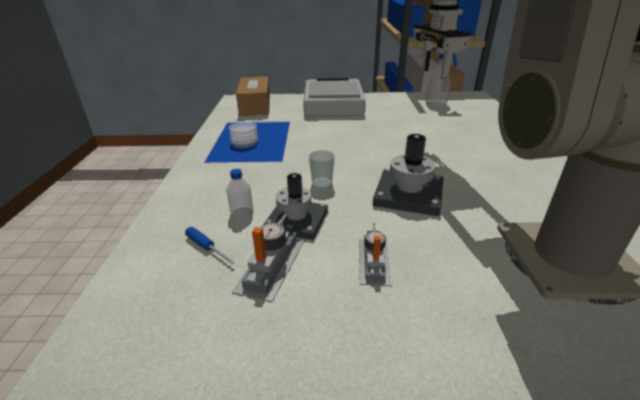

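The target pair is the larger gauge (post at about (277,151) in top) and the smaller wheel (knob at about (362,177)). The look-alikes are at (277,256) and (418,320).

```bash
python3 - <<'E'
from h import *
P={n:camera(n) for n in("top","side")}
t=P["top"];s=P["side"]
def tri(a,b):
    def ray(p,uv):
        o=np.array(p["xyz"]);d=world(p,uv,depth=1.)-o;return o,d/np.linalg.norm(d)
    o1,d1=ray(t,a);o2,d2=ray(s,b)
    x=np.linalg.lstsq(np.c_[d1,-d2],o2-o1,rcond=None)[0]
    q1=o1+d1*x[0];q2=o2+d2*x[1];return np.round((q1+q2)/2,4),np.linalg.norm(q1-q2).round(4)
print("axis",tri([362.1,177.2],[293.3,182.8])); print("mid",tri([356.7,181.9],[293,199.8])); print("post",tri([276.8,151.2],[256.9,238.7]))
print("axis z.102",world(t,[362.1,177.2],z=.102),world(s,[293.3,182.8],z=.102))
print("post z.1",world(t,[276.8,151.2],z=.1),world(s,[256.9,238.7],z=.1))
print("tip",world(t,[334.5,176.3],z=.06))
print("flask",world(t,[373,126],z=.0575),"beaker",world(t,[433.4,214.7],z=.0425),"driver",world(t,[323,108.6],z=.015))
# segment by color/height: orange post top, black knob top
im=t["pixels"].astype(int);b,g,r=im[...,0],im[...,1],im[...,2]
z=t["z_map"];vv,uu=np.mgrid[:400,:640]
K=t["intrinsics"];Rm=R.from_quat(t["orientation"]).as_matrix()
C=np.stack([(uu-K[0][2])/K[0][0]*z,(vv-K[1][2])/K[1][1]*z,z],-1)@Rm.T+np.array(t["xyz"])
np.save("C.npy",C)
near=lambda u,v,w:(abs(uu-u)<w)&(abs(vv-v)<w)
m=near(277,151,25)&(C[...,2]>.105)&(z>0);print("post top",m.sum(),C[m].mean(0),C[m].min(0),C[m].max(0))
m=near(362,177,25)&(C[...,2]>.112)&(z>0);print("knob top",m.sum(),C[m].mean(0),C[m].min(0),C[m].max(0))
m=near(362,177,40)&(abs(C[...,2]-.07)<.006)&(z>0);print("wheel top",m.sum(),C[m].mean(0),C[m].min(0),C[m].max(0))
big=lambda i,x0,y0,w,h,k,n:cv2.imwrite(n,cv2.resize(i[y0:y0+h,x0:x0+w],None,fx=k,fy=k,interpolation=cv2.INTER_CUBIC))
big(t["pixels"],240,100,160,120,5,"pics/top1.png");big(s["pixels"],220,160,130,140,4,"pics/side1.png")
E
```

```text
axis (array([ 0.5634, -0.1399,  0.1003]), np.float64(0.0012))
mid (array([ 0.5636, -0.1324,  0.0604]), np.float64(0.0034))
post (array([0.6182, 0.0455, 0.0923]), np.float64(0.0018))
axis z.102 [ 0.56362632 -0.13973295  0.102     ] [ 0.56252619 -0.13671529  0.102     ]
post z.1 [0.61689483 0.04451913 0.1       ] [0.61503769 0.05548176 0.1       ]
tip [ 0.57350917 -0.08238581  0.06      ]
flask [ 0.69494383 -0.16910594  0.0575    ] beaker [ 0.4943439  -0.30768625  0.0425    ] driver [ 0.75213358 -0.05278221  0.015     ]
post top 65 [0.61172223 0.04660001 0.11430373] [0.60399171 0.03803247 0.1050583 ] [0.62116096 0.05519576 0.11856927]
knob top 195 [ 0.55803467 -0.13720272  0.12008855] [ 0.54223003 -0.15230534  0.11375918] [ 0.57561312 -0.12111316  0.12381896]
wheel top 772 [ 0.56186036 -0.1383211   0.07045415] [ 0.52345323 -0.17866718  0.06438746] [ 0.6030793  -0.058568    0.07464712]
```

View pics/top1.png

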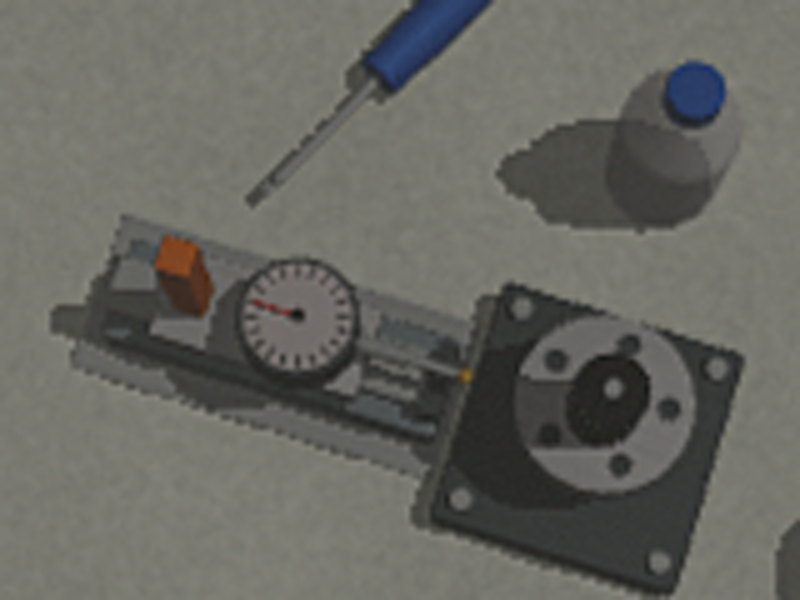

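View pics/side1.png

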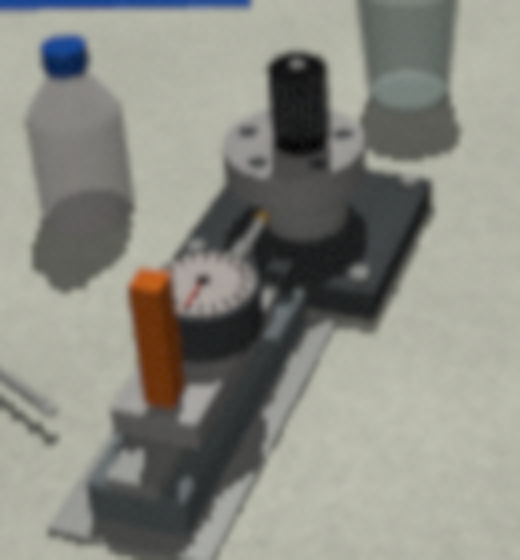

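```bash
python3 - <<'E'
from h import *
t=camera("top");s=camera("side")
f=lambda x,y:[240+(x+.5)/5-.5,100+(y+.5)/5-.5]
B=np.array([world(t,f(*q),z=.02)for q in[(522,308),(717,368),(660,562),(461,498)]])
print("stand centre",B.mean(0),np.linalg.norm(B-np.roll(B,1,0),axis=1))
for a,b in((0,1),(3,2)): d=B[a]-B[b];print("ang y",np.degrees(np.arctan2(d[1],d[0])))
for a,b in((0,3),(1,2)): d=B[a]-B[b];print("ang perp",np.degrees(np.arctan2(d[1],d[0]))+90)
print("knob dot",world(t,f(613,388),z=.12),world(s,[294.2,175.9],z=.12))
print("post top",world(t,f(180,255),z=.115),world(s,[220+152/4,160+277/4],z=.115))
print("tip ball top px",world(t,f(467,377),z=.062))
print("dial",world(t,f(298,315),z=.075),world(s,[220+203/4,160+281/4],z=.075))
# wheel outline in crop -> circle
C=[world(t,f(*q),z=.07) for q in[(608,317),(695,400),(610,492),(516,400),(670,340),(675,463)]]
A=np.array(C);M=np.c_[2*A[:,:2],np.ones(len(A))];x=np.linalg.lstsq(M,(A[:,:2]**2).sum(1),rcond=None)[0]
print("wheel c",x[:2],np.sqrt(x[2]+x[0]**2+x[1]**2))
E
```

```text
stand centre [ 0.56001299 -0.13835977  0.02      ] [0.09586634 0.09624992 0.09662432 0.09687873]
ang y 73.79309202101487
ang y 73.34435586693446
ang perp 73.53646832896091
ang perp 73.90958679144248
knob dot [ 0.55962144 -0.13795335  0.12      ] [ 0.55949725 -0.135044    0.12      ]
post top [0.61378397 0.045213   0.115     ] [0.61254632 0.0479092  0.115     ]
tip ball top px [ 0.57595861 -0.07890216  0.062     ]
dial [ 0.59927813 -0.00306818  0.075     ] [ 0.59924919 -0.00176895  0.075     ]
wheel c [ 0.56379105 -0.14061608] 0.039901312569703605
```

```bash
cat >> h.py <<'E'
AX=np.array([.5597,-.1375]); YAW=np.radians(73.6)
def go(xyz,yawy):
    """shift (cm) & rotvec in tool frame to reach TCP xyz, tool y at yawy deg, pointing down"""
    o=observe(); Rc=R.from_quat(o["orientation"])
    a=np.radians(yawy); y=np.array([np.cos(a),np.sin(a),0]);z=np.array([0,0,-1.]);x=np.cross(y,z)
    Rt=R.from_matrix(np.c_[x,y,z])
    print("t",round(o["t"],2),"pos",o["tool_pos"].round(4),"F",np.round(o["contact_force"],2),"w",round(o["width"],4),"j",np.round(o["joints"],2))
    print("rot",(Rc.inv()*Rt).as_rotvec().round(4),"shift cm",(Rc.inv().apply(np.array(xyz)-o["tool_pos"])*100).round(2))
E
python3 - <<'E'
from h import *
go([.6132,.0460,.20],-16.4)
E
```

```text
t 1.0 pos [ 0.1617 -0.5778  0.2186] F [-0.28 -0.33  0.36] w 0.093 j [-1.38  0.13  1.49 -0.    1.52 -0.09]
rot [-0.     -0.     -1.0117] shift cm [ 60.29 -47.91   1.86]
```

{"op": "jog_arm", "data": {"commands": [[[0,0,-0.15],[5,-3.9,0],100],[[0,0,-0.25],[9.5,-7.8,0],100],[[0,0,-0.4],[14,-11.5,0],100],[[0,0,-0.5],[19,-15,0],100],[[0,0,-0.6],[24,-19,0],100]], "squeeze": 6}}

```text
t: 1.62
tool_pos: [0.3417, -0.3299, 0.2189]
orientation: [0.906, 0.424, 0.0, 0.0]
contact_force: [0.9, -0.7, -0.3]
width: 0.0929
```

```bash
python3 - <<'E'
from h import *
go([.6132,.0460,.20],-16.4)
E
```

```text
t 1.62 pos [ 0.3417 -0.3299  0.2189] F [ 0.94 -0.7  -0.28] w 0.0929 j [-0.88 -0.22  1.82  0.    1.53 -0.18]
rot [ 9.000e-04  2.000e-04 -4.089e-01] shift cm [46.26 -3.23  1.89]
```

{"op": "jog_arm", "data": {"commands": [[[0,0,-0.1],[6,-0.4,0],100],[[0,0,-0.2],[12,-0.8,0],100],[[0,0,-0.3],[18,-1.2,0],100],[[0,0,-0.41],[24,-1.7,0],100],[[0,0,-0.41],[30,-2.1,0],100]]}}

```text
t: 2.25
tool_pos: [0.5184, -0.0863, 0.219]
orientation: [0.801, 0.599, 0.0, 0.0]
contact_force: [0.8, -0.9, 0.9]
width: 0.0924
```

```bash
python3 - <<'E'
from h import *
go([.6132,.0460,.20],-16.4)
E
```

```text
t 2.25 pos [ 0.5184 -0.0863  0.219 ] F [ 0.84 -0.95  0.86] w 0.0924 j [-0.26 -0.07  1.69 -0.    1.52  0.02]
rot [ 0.0009  0.0001 -0.    ] shift cm [15.37  5.35  1.9 ]
```

{"op": "jog_arm", "data": {"commands": [[[0,0,0],[6,2.1,0],100],[[0,0,0],[12,4.2,0],100],[[0,0,0],[15.37,5.35,0],100],[[0,0,0],[15.37,5.35,1.9],100],[[0,0,0],[15.37,5.35,1.9],100]]}}

```text
t: 2.88
tool_pos: [0.6106, 0.0436, 0.1968]
orientation: [0.801, 0.598, -0.002, -0.001]
contact_force: [0.1, -0.7, -0.5]
width: 0.0927
```

```bash
python3 - <<'E'
from h import *
go([.6132,.0460,.083],-16.4)
for n in("top","side"):
    p=camera(n); x,y=((220,80) if n=="top" else (190,130)); cv2.imwrite(f"pics/{n}2.png",cv2.resize(p["pixels"][y:y+150,x:x+190],None,fx=4,fy=4,interpolation=cv2.INTER_CUBIC))
E
```

```text
t 2.88 pos [0.6106 0.0436 0.1968] F [ 0.09 -0.69 -0.49] w 0.0927 j [-0.01  0.18  1.48 -0.    1.49  0.28]
rot [-0.0045  0.0018 -0.0015] shift cm [ 0.32  0.24 11.38]
```

View pics/side2.png

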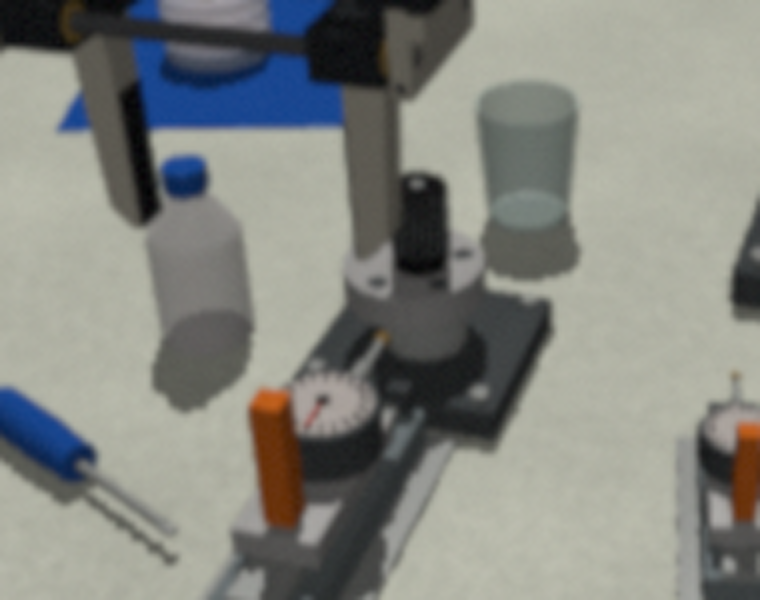

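The open fingers straddle the post (the post's top is at (270,400) in the crop, midway between the finger tips). Next I descend.

{"op": "jog_arm", "data": {"commands": [[[0,0,0],[0.1,0.1,4],100],[[0,0,0],[0.1,0.1,7.5],70],[[0,0,0],[0.1,0.1,7.5],45],[[0,0,0],[0.1,0.1,7.5],45],[[0,0,0],[0.1,0.1,7.5],45]]}}

```text
t: 3.6
tool_pos: [0.6151, 0.0445, 0.1273]
orientation: [0.801, 0.598, 0.002, 0.001]
contact_force: [-0.3, 0.1, -0.2]
width: 0.0572
```

```bash
python3 - <<'E'
from h import *
go([.6132,.0460,.083],-16.4)
for n in("top","side"):
    p=camera(n); x,y=((220,80) if n=="top" else (190,130)); cv2.imwrite(f"pics/{n}3.png",cv2.resize(p["pixels"][y:y+150,x:x+190],None,fx=4,fy=4,interpolation=cv2.INTER_CUBIC))
E
```

```text
t 3.6 pos [0.6151 0.0445 0.1273] F [-0.32  0.11 -0.2 ] w 0.0572 j [-0.01  0.23  1.55 -0.    1.36  0.28]
rot [ 0.0037 -0.0011 -0.0022] shift cm [ 0.09 -0.25  4.43]
```

View pics/side3.png

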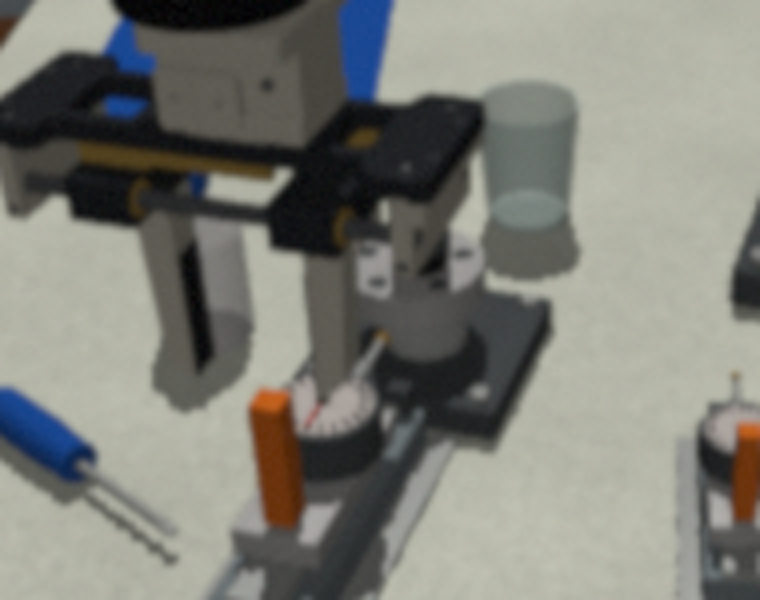

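View pics/top3.png

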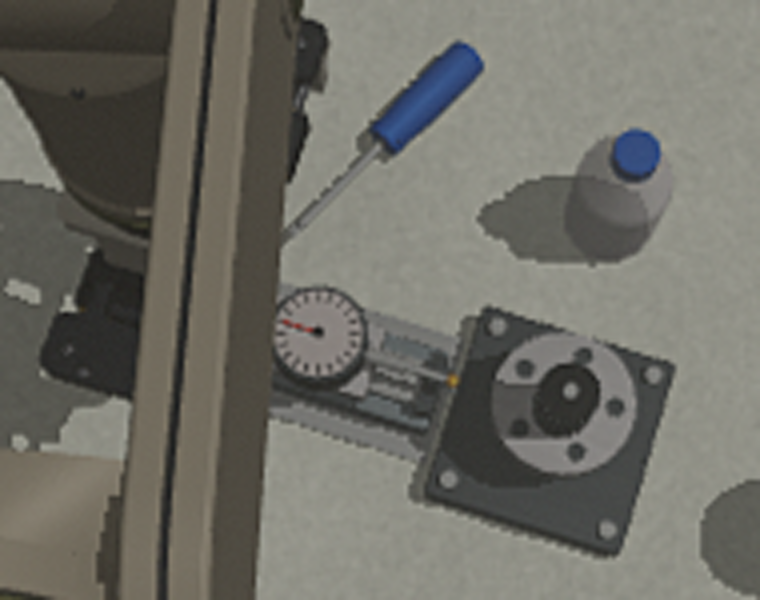

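{"op": "jog_arm", "data": {"commands": [[[0,0,0],[0,-0.15,2.2],45],[[0,0,0],[0,-0.15,4.4],45],[[0,0,0],[0,-0.15,4.4],45],[[0,0,0],[0,-0.15,4.4],45],[[0,0,0],[0,-0.15,4.4],45]]}}

```text
t: 4.32
tool_pos: [0.6133, 0.0452, 0.0823]
orientation: [0.801, 0.598, 0.001, 0.001]
contact_force: [-0.0, 0.5, 0.1]
width: 0.042
```

```bash
python3 - <<'E'
from h import *
go([.6132,.0460,.083],-16.4)
for n in("top","side"):
    p=camera(n); x,y=((220,80) if n=="top" else (190,130)); cv2.imwrite(f"pics/{n}4.png",cv2.resize(p["pixels"][y:y+150,x:x+190],None,fx=4,fy=4,interpolation=cv2.INTER_CUBIC))
E
```

```text
t 4.33 pos [0.6133 0.0452 0.0823] F [-0.    0.49  0.11] w 0.042 j [-0.01  0.27  1.59  0.    1.28  0.28]
rot [ 0.0023 -0.0007 -0.0017] shift cm [ 0.08 -0.03 -0.07]
```

View pics/side4.png

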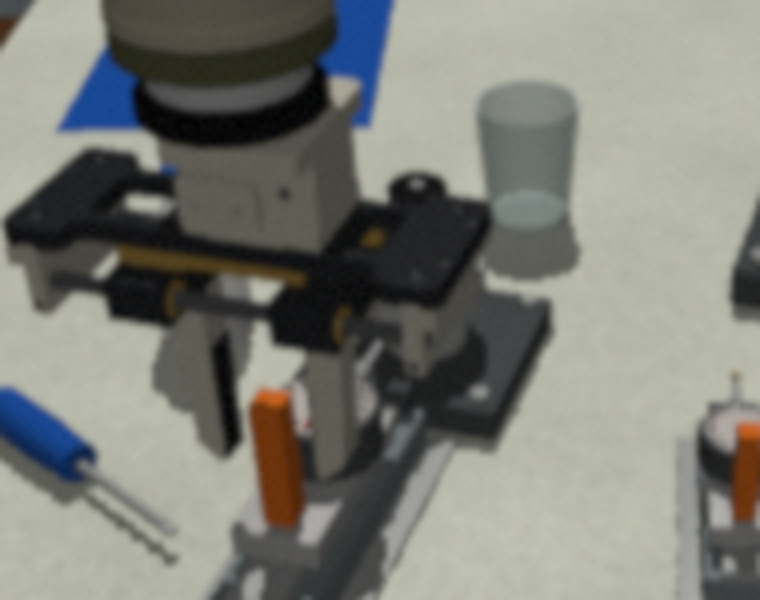

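The fingers are level with and centred on the post (finger tips at (220,450) and (335,475), post between at (277,462)). Next I close gently.

{"op": "jog_arm", "data": {"commands": [[[0,0,0],[0,0,0],25],[[0,0,0],[0,0,0],10],[[0,0,0],[0,0,0],5],[[0,0,0],[0,0,0],5],[[0,0,0],[0,0,0],5]], "squeeze": 6}}

```text
t: 5.05
tool_pos: [0.614, 0.0446, 0.0807]
orientation: [0.801, 0.598, 0.001, 0.001]
contact_force: [9.9, -2.1, -7.2]
width: 0.0155
```

```bash
python3 - <<'E'
from h import *
go([.6132,.0460,.083],-16.4)
E
```

```text
t 5.05 pos [0.614  0.0446 0.0807] F [ 9.89 -2.06 -7.18] w 0.0155 j [-0.01  0.27  1.59 -0.    1.28  0.28]
rot [ 0.0038 -0.0005 -0.0021] shift cm [ 0.11 -0.11 -0.23]
```

{"op": "jog_arm", "data": {"commands": [[[0,0,0],[0,0.05,0],5],[[0,0,0],[0,0.05,0],5]]}}

```text
t: 5.3
tool_pos: [0.614, 0.0447, 0.0807]
orientation: [0.801, 0.598, 0.001, 0.001]
contact_force: [6.5, -1.1, -3.4]
width: 0.0161
```

{"op": "jog_arm", "data": {"commands": [[[0,0,0],[0,0.08,0],5],[[0,0,0],[0,0.08,0],5]]}}

```text
t: 5.55
tool_pos: [0.614, 0.0446, 0.0807]
orientation: [0.801, 0.598, 0.0, 0.0]
contact_force: [4.9, -1.1, -3.6]
width: 0.0156
```

{"op": "jog_arm", "data": {"commands": [[[0,0,0],[-0.1,0.03,0],5],[[0,0,0],[-0.2,0.03,0],5],[[0,0,0],[-0.3,0.03,0],5],[[0,0,0],[-0.4,0.03,0],5],[[0,0,0],[-0.5,0.03,0],5]]}}

```text
t: 6.18
tool_pos: [0.6128, 0.0404, 0.0807]
orientation: [0.801, 0.598, 0.001, 0.0]
contact_force: [5.2, 1.0, -3.4]
width: 0.0163
```

```bash
cat >> h.py <<'E'
EY=np.array([np.cos(YAW),np.sin(YAW)]); EX=np.array([np.sin(YAW),-np.cos(YAW)])
def st():
    o=observe(); d=o["tool_pos"][:2]-AX; F=np.array(o["contact_force"])
    print("t",round(o["t"],2),"stand y",round(d@EY*1e3,2),"x",round(d@EX*1e3,2),"z",round(o["tool_pos"][2]*1e3,2),"Fy",round(F[:2]@EY,2),"Fx",round(F[:2]@EX,2),"Fz",round(F[2],2),"w",round(o["width"]*1e3,1),"Tz",np.round(o["ft_torque"],2))
E
python3 -c "
from h import *
st()"
```

```text
t 6.17 stand y 185.65 x 0.68 z 80.69 Fy 2.44 Fx 4.75 Fz -3.38 w 16.3 Tz [ 0.16 -0.86  0.07]
```

{"op": "jog_arm", "data": {"commands": [[[0,0,0],[-0.1,0.03,0],5],[[0,0,0],[-0.2,0.06,0],5],[[0,0,0],[-0.3,0.06,0],5],[[0,0,0],[-0.4,0.06,0],5],[[0,0,0],[-0.5,0.06,0],5]]}}

```text
t: 6.8
tool_pos: [0.6112, 0.035, 0.0807]
orientation: [0.801, 0.598, -0.0, -0.0]
contact_force: [0.1, 3.0, 1.1]
width: 0.0163
```

```bash
python3 - <<'E'
from h import *
st()
for n in("top","side"):
    p=camera(n); x,y=((220,80) if n=="top" else (190,130)); cv2.imwrite(f"pics/{n}5.png",cv2.resize(p["pixels"][y:y+150,x:x+190],None,fx=4,fy=4,interpolation=cv2.INTER_CUBIC))
E
```

```text
t 6.8 stand y 180.07 x 0.74 z 80.68 Fy 2.85 Fx -0.78 Fz 1.11 w 16.3 Tz [ 0.43 -0.16  0.02]
```

View pics/side5.png

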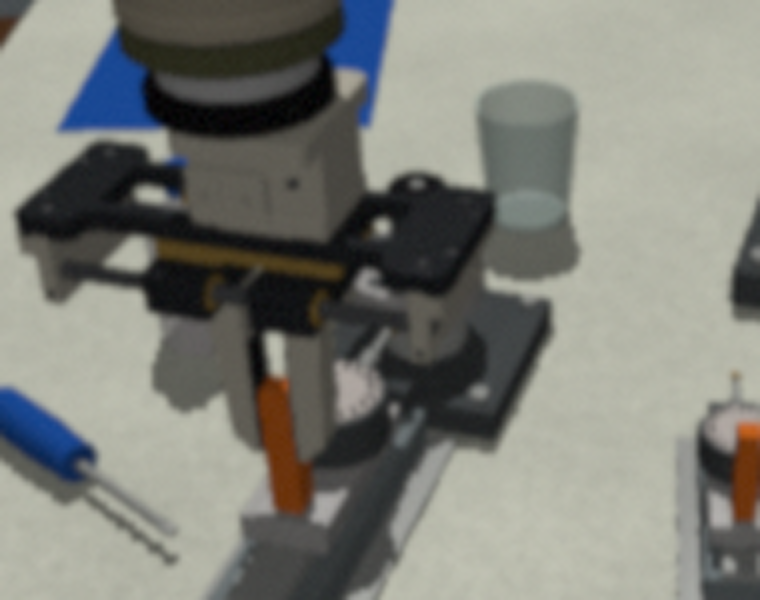

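View pics/top5.png

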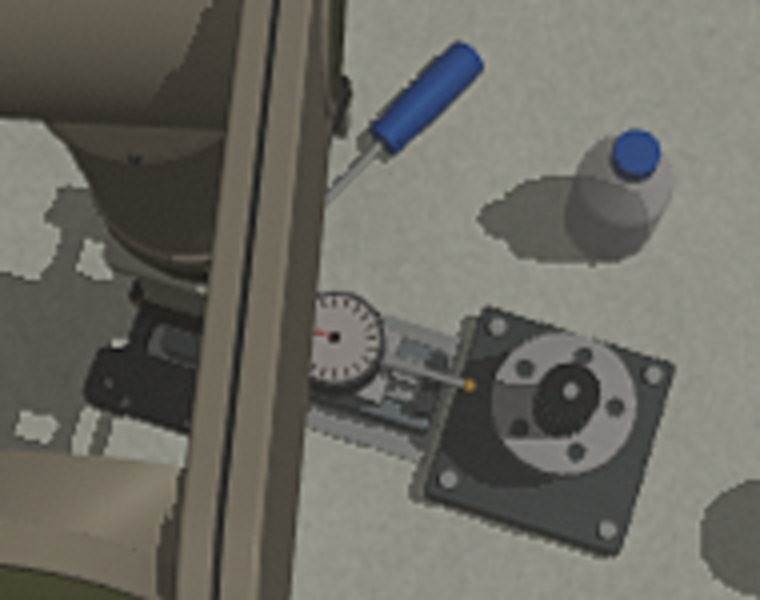

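The post is moving with the fingers, and the foot plate has not moved. Fy is about 3 N. I continue.

{"op": "jog_arm", "data": {"commands": [[[0,0,0],[-0.12,0,0],5],[[0,0,0],[-0.24,0,0],5],[[0,0,0],[-0.36,0,0],5],[[0,0,0],[-0.48,0,0],5],[[0,0,0],[-0.6,0,0],5]]}}

```text
t: 7.52
tool_pos: [0.6096, 0.0292, 0.0807]
orientation: [0.801, 0.598, -0.0, -0.0]
contact_force: [-2.4, 4.4, 3.8]
width: 0.016
```

```bash
python3 -c "
from h import *
st()"
```

```text
t 7.53 stand y 174.02 x 0.78 z 80.68 Fy 3.5 Fx -3.55 Fz 3.84 w 16.0 Tz [0.59 0.3  0.04]
```

{"op": "jog_arm", "data": {"commands": [[[0,0,0],[-0.06,-0.02,0],5],[[0,0,0],[-0.12,-0.03,0],5],[[0,0,0],[-0.18,-0.03,0],5],[[0,0,0],[-0.24,-0.03,0],5],[[0,0,0],[-0.3,-0.03,0],5]]}}

```text
t: 8.15
tool_pos: [0.6087, 0.0264, 0.0807]
orientation: [0.801, 0.598, 0.0, 0.0]
contact_force: [0.0, 2.9, 2.5]
width: 0.0156
```

```bash
python3 -c "
from h import *
st()"
```

```text
t 8.15 stand y 171.03 x 0.75 z 80.67 Fy 2.79 Fx -0.81 Fz 2.53 w 15.6 Tz [ 0.48 -0.01  0.04]
```

{"op": "jog_arm", "data": {"commands": [[[0,0,0],[-0.05,0,0],5],[[0,0,0],[-0.1,0,0],5],[[0,0,0],[-0.15,0,0],5],[[0,0,0],[-0.2,0,0],5],[[0,0,0],[-0.2,0,0],5]]}}

```text
t: 8.78
tool_pos: [0.6082, 0.0245, 0.0807]
orientation: [0.801, 0.598, 0.0, 0.0]
contact_force: [1.3, 3.7, 2.1]
width: 0.0161
```

```bash
python3 -c "
from h import *
st()
p=camera('top');x,y=220,80; cv2.imwrite('pics/top6.png',cv2.resize(p['pixels'][y:y+150,x:x+190],None,fx=4,fy=4,interpolation=cv2.INTER_CUBIC))"
```

```text
t 8.78 stand y 169.05 x 0.75 z 80.68 Fy 3.95 Fx 0.2 Fz 2.08 w 16.1 Tz [ 0.53 -0.2   0.06]
```

View pics/top6.png

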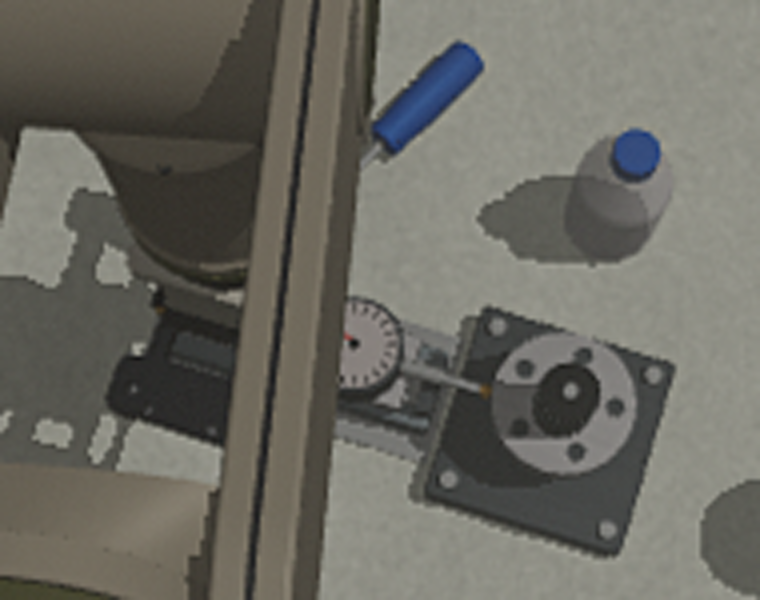

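{"op": "jog_arm", "data": {"commands": [[[0,0,0],[-0.05,0,0],5],[[0,0,0],[-0.1,0,0],5],[[0,0,0],[-0.1,0,0],5]]}}

```text
t: 9.2
tool_pos: [0.6078, 0.0235, 0.0807]
orientation: [0.801, 0.598, 0.0, 0.0]
contact_force: [1.8, 3.5, 1.0]
width: 0.016
```

```bash
python3 -c "
from h import *
st()"
```

```text
t 9.2 stand y 168.0 x 0.74 z 80.67 Fy 3.85 Fx 0.73 Fz 1.04 w 16.0 Tz [ 0.53 -0.3   0.05]
```

{"op": "jog_arm", "data": {"commands": [[[0,0,0],[-0.05,0,0],5],[[0,0,0],[-0.1,0,0],5],[[0,0,0],[-0.1,0,0],5]]}}

```text
t: 9.57
tool_pos: [0.6076, 0.0225, 0.0807]
orientation: [0.801, 0.598, 0.0, 0.0]
contact_force: [2.5, 2.9, 0.5]
width: 0.0159
```

```bash
python3 -c "
from h import *
st()"
```

```text
t 9.57 stand y 167.02 x 0.75 z 80.69 Fy 3.49 Fx 1.53 Fz 0.45 w 15.9 Tz [ 0.52 -0.42  0.06]
```

{"op": "jog_arm", "data": {"commands": [[[0,0,0],[-0.05,0,0],5],[[0,0,0],[-0.1,0,0],5],[[0,0,0],[-0.1,0,0],5]]}}

```text
t: 9.95
tool_pos: [0.6073, 0.0215, 0.0807]
orientation: [0.801, 0.598, 0.0, 0.0]
contact_force: [2.4, 2.8, -0.2]
width: 0.0161
```

```bash
python3 -c "
from h import *
st()"
```

```text
t 9.95 stand y 166.0 x 0.74 z 80.66 Fy 3.38 Fx 1.51 Fz -0.21 w 16.1 Tz [ 0.46 -0.51 -0.01]
```

{"op": "jog_arm", "data": {"commands": [[[0,0,0],[-0.05,0,0],5],[[0,0,0],[-0.1,0,0],5],[[0,0,0],[-0.1,0,0],5]]}}

```text
t: 10.32
tool_pos: [0.607, 0.0206, 0.0807]
orientation: [0.801, 0.598, 0.0, 0.0]
contact_force: [2.7, 3.7, 0.7]
width: 0.016
```

```bash
python3 -c "
from h import *
st()
p=camera('top');x,y=280,130; cv2.imwrite('pics/top7.png',cv2.resize(p['pixels'][y:y+80,x:x+110],None,fx=7,fy=7,interpolation=cv2.INTER_CUBIC))
p=camera('side');x,y=220,180; cv2.imwrite('pics/side7.png',cv2.resize(p['pixels'][y:y+130,x:x+130],None,fx=4,fy=4,interpolation=cv2.INTER_CUBIC))"
```

```text
t 10.32 stand y 165.02 x 0.73 z 80.68 Fy 4.35 Fx 1.58 Fz 0.74 w 16.0 Tz [ 0.43 -0.63  0.02]
```

View pics/top7.png

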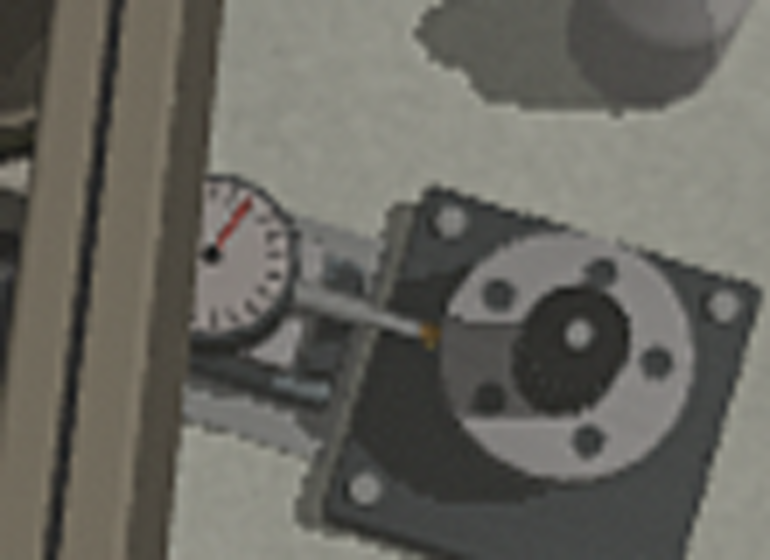

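View pics/side7.png

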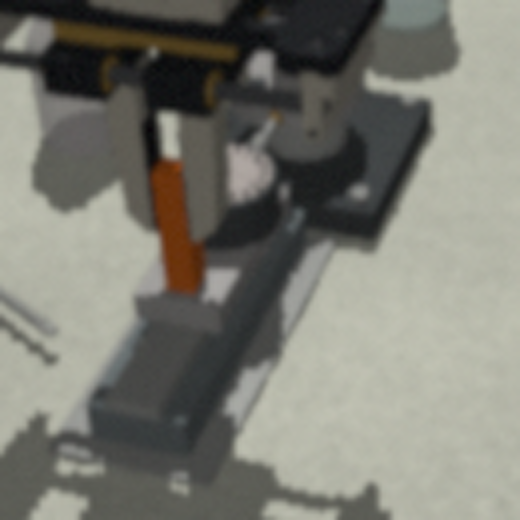

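Needle is at about 109° clockwise from its start, which is 5.5 mm of plunger. The slide is still moving freely and no stop has been felt yet.

{"op": "jog_arm", "data": {"commands": [[[0,0,0],[-0.05,0,0],5],[[0,0,0],[-0.1,-0.01,0],5],[[0,0,0],[-0.1,-0.01,0],5]]}}

```text
t: 10.8
tool_pos: [0.6067, 0.0196, 0.0807]
orientation: [0.801, 0.598, 0.0, 0.0]
contact_force: [4.4, 2.9, 0.4]
width: 0.016
```

```bash
python3 -c "
from h import *
st()"
```

```text
t 10.8 stand y 164.03 x 0.73 z 80.7 Fy 3.98 Fx 3.37 Fz 0.4 w 16.0 Tz [ 0.47 -0.72  0.07]
```

{"op": "jog_arm", "data": {"commands": [[[0,0,0],[-0.05,0.02,0],5],[[0,0,0],[-0.05,0.02,0],5],[[0,0,0],[-0.1,0.02,0],5],[[0,0,0],[-0.1,0.02,0],5]]}}

```text
t: 11.3
tool_pos: [0.6065, 0.0191, 0.0807]
orientation: [0.801, 0.598, 0.0, -0.0]
contact_force: [3.7, 5.2, 0.2]
width: 0.0161
```

```bash
python3 -c "
from h import *
st()"
```

```text
t 11.3 stand y 163.46 x 0.72 z 80.67 Fy 6.07 Fx 2.12 Fz 0.22 w 16.1 Tz [ 0.8  -0.69  0.05]
```

{"op": "jog_arm", "data": {"commands": [[[0,0,0],[-0.02,0,0],5],[[0,0,0],[-0.04,0,0],5]]}}

```text
t: 11.55
tool_pos: [0.6066, 0.0191, 0.0807]
orientation: [0.801, 0.598, 0.001, -0.0]
contact_force: [4.9, 6.9, 0.2]
width: 0.0162
```

```bash
python3 -c "
from h import *
st()"
```

```text
t 11.55 stand y 163.47 x 0.77 z 80.72 Fy 8.02 Fx 2.7 Fz 0.15 w 16.2 Tz [ 1.05 -0.78 -0.  ]
```

Fy rose to 8 N with no further motion, so the slide is at its stop, below the 12 N slip limit. I ease off most of the push, then check and release.

{"op": "jog_arm", "data": {"commands": [[[0,0,0],[0.05,0.03,0],5],[[0,0,0],[0.08,0.04,0],5]]}}

```text
t: 11.8
tool_pos: [0.6066, 0.0191, 0.0807]
orientation: [0.801, 0.598, -0.0, -0.0]
contact_force: [-1.4, 3.6, 4.0]
width: 0.016
```

```bash
python3 -c "
from h import *
st()
p=camera('top');x,y=280,130; cv2.imwrite('pics/top8.png',cv2.resize(p['pixels'][y:y+80,x:x+110],None,fx=7,fy=7,interpolation=cv2.INTER_CUBIC))
p=camera('side');x,y=220,180; cv2.imwrite('pics/side8.png',cv2.resize(p['pixels'][y:y+130,x:x+130],None,fx=4,fy=4,interpolation=cv2.INTER_CUBIC))"
```

```text
t 11.8 stand y 163.52 x 0.77 z 80.67 Fy 3.05 Fx -2.38 Fz 3.97 w 16.0 Tz [ 0.61 -0.11  0.03]
```

View pics/top8.png

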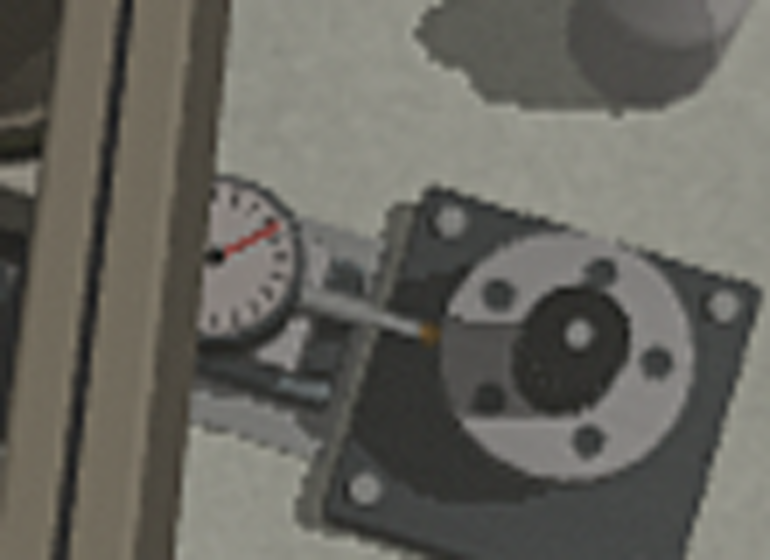

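Needle is at about 138°, so about 6.9 mm, which agrees with home. I release and rise.

{"op": "jog_arm", "data": {"commands": [[[0,0,0],[0,0,0],20],[[0,0,0],[0,0,0],40],[[0,0,0],[0,0,0],50],[[0,0,0],[0,0,-3],50],[[0,0,0],[0,0,-6],50]]}}

```text
t: 12.52
tool_pos: [0.6063, 0.0188, 0.1406]
orientation: [0.801, 0.598, -0.001, -0.0]
contact_force: [0.4, -0.3, -0.1]
width: 0.046
```

{"op": "jog_arm", "data": {"commands": [[[0,0,0],[0,0,-3],60],[[0,0,0],[0,0,-5],60],[[0,0,0],[0,0,-5],60]]}}

```text
t: 12.9
tool_pos: [0.6081, 0.0188, 0.1924]
orientation: [0.801, 0.598, 0.001, 0.001]
contact_force: [0.4, -0.2, -0.1]
width: 0.0556
```

```bash
python3 -c "
from h import *
st()
go([.5597,-.1375,.19],-80)
p=camera('side');x,y=220,180; cv2.imwrite('pics/side9.png',cv2.resize(p['pixels'][y:y+130,x:x+130],None,fx=4,fy=4,interpolation=cv2.INTER_CUBIC))
p=camera('top');x,y=240,120; cv2.imwrite('pics/top9.png',cv2.resize(p['pixels'][y:y+100,x:x+150],None,fx=5,fy=5,interpolation=cv2.INTER_CUBIC))"
```

```text
t 12.9 stand y 163.63 x 2.26 z 192.43 Fy -0.09 Fx 0.46 Fz -0.12 w 55.6 Tz [-0.09 -0.13 -0.01]
t 12.9 pos [0.6081 0.0188 0.1924] F [ 0.41 -0.21 -0.12] w 0.0556 j [-0.05  0.16  1.5  -0.    1.47  0.23]
rot [ 0.0025 -0.0024  1.1082] shift cm [-16.36  -0.2    0.23]
```

View pics/side9.png

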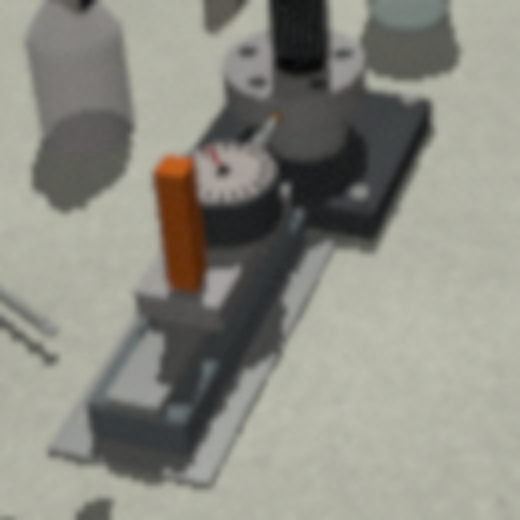

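View pics/top9.png

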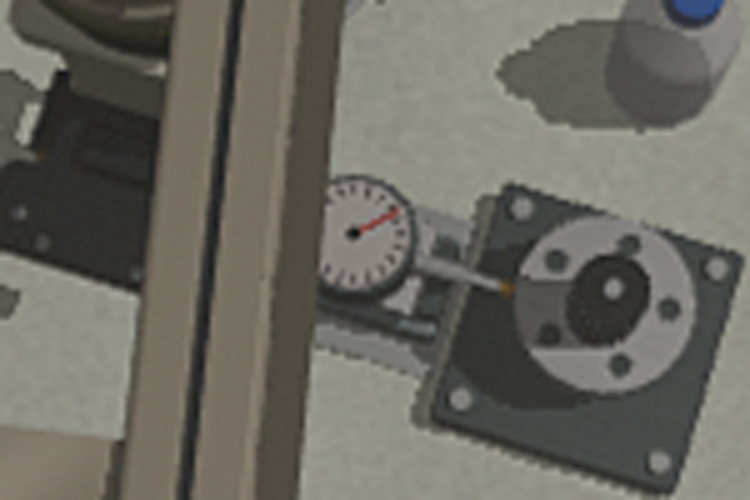

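{"op": "jog_arm", "data": {"commands": [[[0,0,0.18],[-4,0,0],60],[[0,0,0.36],[-8,0,0],60],[[0,0,0.54],[-12,-0.1,0],60],[[0,0,0.72],[-16.3,-0.2,0],60],[[0,0,0.9],[-16.3,-0.2,0],60]]}}

```text
t: 13.62
tool_pos: [0.5568, -0.1392, 0.1884]
orientation: [0.983, 0.186, -0.002, -0.0]
contact_force: [0.7, 0.4, 0.1]
width: 0.0558
```

{"op": "jog_arm", "data": {"commands": [[[0,0,0.18],[0,0,0],60],[[0,0,0.2],[0,0,0],60],[[0,0,0.2],[0,0,2],60],[[0,0,0.2],[0,0,4],60],[[0,0,0.2],[0,0,4],60]]}}

```text
t: 14.25
tool_pos: [0.5565, -0.1358, 0.1468]
orientation: [0.996, 0.092, -0.003, -0.001]
contact_force: [0.5, 0.4, -0.4]
width: 0.056
```

```bash
python3 -c "
from h import *
st()
go([.5597,-.1375,.083],-80)
p=camera('side');x,y=190,110; cv2.imwrite('pics/side10.png',cv2.resize(p['pixels'][y:y+150,x:x+190],None,fx=4,fy=4,interpolation=cv2.INTER_CUBIC))
p=camera('top');x,y=240,80; cv2.imwrite('pics/top10.png',cv2.resize(p['pixels'][y:y+150,x:x+190],None,fx=4,fy=4,interpolation=cv2.INTER_CUBIC))"
```

```text
t 14.25 stand y 0.72 x -3.52 z 146.78 Fy 0.54 Fx 0.31 Fz -0.4 w 56.0 Tz [0.02 0.   0.01]
t 14.25 pos [ 0.5565 -0.1358  0.1468] F [ 0.45  0.43 -0.4 ] w 0.056 j [-0.33  0.11  1.64 -0.    1.39  1.06]
rot [-0.0029  0.0053  0.0097] shift cm [0.32 0.24 6.38]
```

View pics/side10.png

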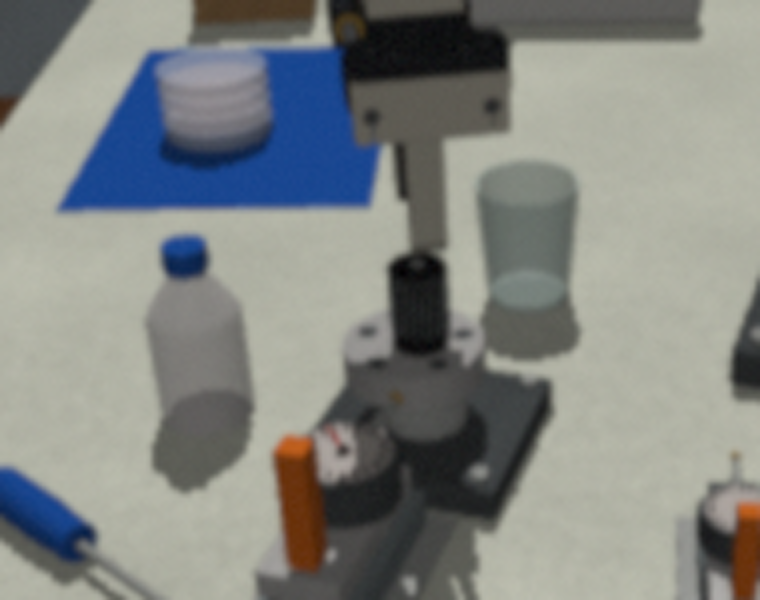

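View pics/top10.png

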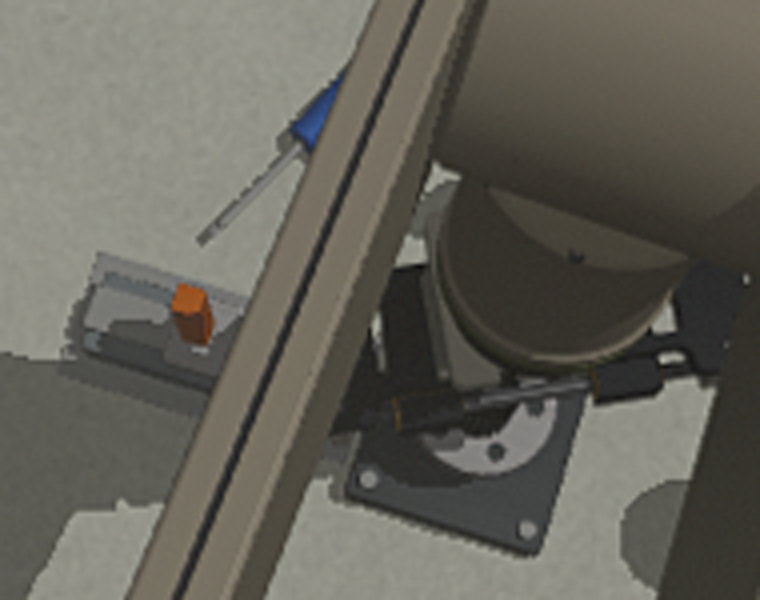

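{"op": "jog_arm", "data": {"commands": [[[0,0,0],[0.15,0.1,0],60],[[0,0,0],[0.15,0.1,0],60],[[0,0,0],[0.15,0.1,0],60]]}}

```text
t: 14.72
tool_pos: [0.5607, -0.1375, 0.1512]
orientation: [0.996, 0.091, 0.0, 0.0]
contact_force: [-0.1, -0.0, 0.4]
width: 0.0552
```

```bash
python3 -c "
from h import *
st()
go([.5597,-.1375,.083],-80)"
```

```text
t 14.72 stand y 0.24 x 0.99 z 151.2 Fy -0.07 Fx -0.11 Fz 0.36 w 55.2 Tz [0.02 0.01 0.06]
t 14.72 pos [ 0.5607 -0.1375  0.1512] F [-0.13 -0.04  0.36] w 0.0552 j [-0.33  0.11  1.64  0.    1.4   1.06]
rot [ 0.0004 -0.0008  0.0083] shift cm [-0.11 -0.03  6.82]
```

{"op": "jog_arm", "data": {"commands": [[[0,0,0],[-0.1,-0.03,2],60],[[0,0,0],[-0.1,-0.03,4.5],60],[[0,0,0],[-0.1,-0.03,6.8],60],[[0,0,0],[-0.1,-0.03,6.8],60],[[0,0,0],[-0.1,-0.03,6.8],60]]}}

```text
t: 15.35
tool_pos: [0.5594, -0.1373, 0.0828]
orientation: [0.996, 0.091, -0.0, -0.0]
contact_force: [0.9, -0.5, 1.2]
width: 0.0554
```

```bash
python3 -c "
from h import *
st()
go([.5597,-.1375,.083],-80)
p=camera('side');x,y=190,110; cv2.imwrite('pics/side11.png',cv2.resize(p['pixels'][y:y+150,x:x+190],None,fx=4,fy=4,interpolation=cv2.INTER_CUBIC))"
```

```text
t 15.35 stand y 0.07 x -0.38 z 82.77 Fy -0.27 Fx 0.97 Fz 1.21 w 55.4 Tz [ 0.02 -0.03 -0.  ]
t 15.35 pos [ 0.5594 -0.1373  0.0828] F [ 0.85 -0.54  1.21] w 0.0554 j [-0.33  0.17  1.7  -0.    1.27  1.06]
rot [-0.      0.0001  0.0083] shift cm [ 0.03  0.02 -0.02]
```

View pics/side11.png

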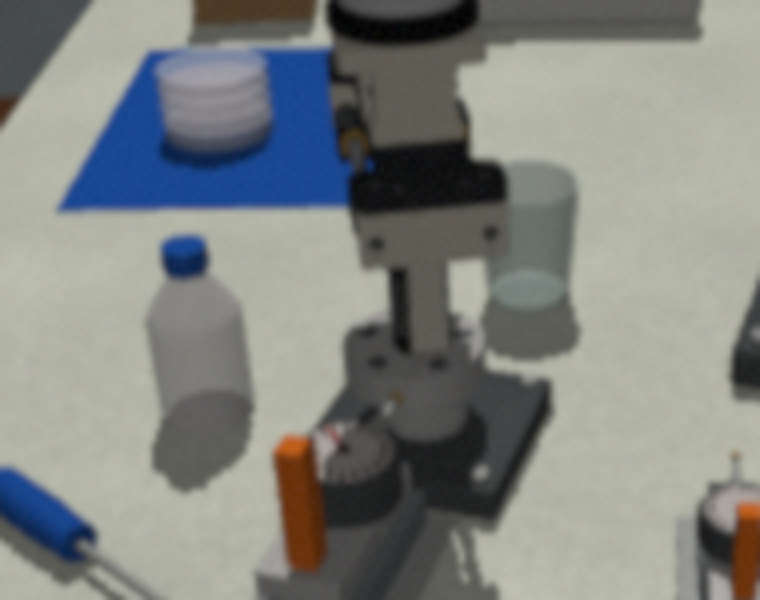

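{"op": "jog_arm", "data": {"commands": [[[0,0,0],[0,0,0],40],[[0,0,0],[0,0,0],30],[[0,0,0],[0,0,0],25],[[0,0,0],[0,0,0],25],[[0,0,0],[0,0,0],25]], "squeeze": 15}}

```text
t: 16.02
tool_pos: [0.56, -0.1392, 0.0833]
orientation: [0.996, 0.091, 0.001, 0.002]
contact_force: [2.0, -8.0, -1.5]
width: 0.0316
```

```bash
python3 -c "
from h import *
st()"
```

```text
t 16.02 stand y -1.54 x 0.81 z 83.29 Fy -7.09 Fx 4.21 Fz -1.45 w 31.6 Tz [-1.06 -0.26  0.05]
```

{"op": "jog_arm", "data": {"commands": [[[0,0,0],[0,0.18,0],25],[[0,0,0],[0,0.18,0],25],[[0,0,-0.1],[0,0.18,0],25],[[0,0,-0.2],[0,0.18,0],25],[[0,0,-0.2],[0,0.18,0],25]]}}

```text
t: 16.65
tool_pos: [0.5601, -0.1393, 0.0832]
orientation: [0.982, 0.19, 0.0, 0.0]
contact_force: [0.4, -2.5, 5.1]
width: 0.0316
```

```bash
python3 -c "
from h import *
st()
go([.56,-.139,.083],0)
p=camera('side');x,y=210,160; cv2.imwrite('pics/side12.png',cv2.resize(p['pixels'][y:y+110,x:x+140],None,fx=5,fy=5,interpolation=cv2.INTER_CUBIC))"
```

```text
t 16.65 stand y -1.61 x 0.86 z 83.24 Fy -2.27 Fx 1.05 Fz 5.13 w 31.6 Tz [-0.18  0.08  0.04]
t 16.65 pos [ 0.5601 -0.1393  0.0832] F [ 0.36 -2.47  5.13] w 0.0316 j [-0.33  0.17  1.7  -0.    1.27  0.86]
rot [ 1.1000e-03 -0.0000e+00 -1.1885e+00] shift cm [ 0.   -0.03  0.02]
```

View pics/side12.png

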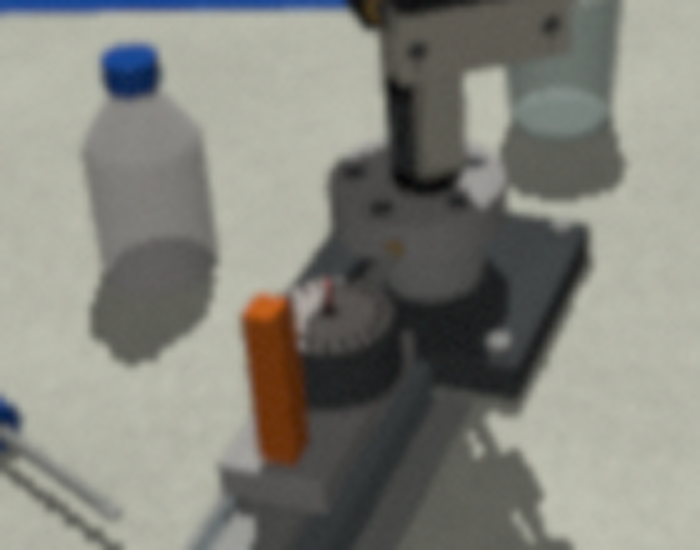

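The needle moved clockwise (plunger going in), so this is the right direction. I continue.

{"op": "jog_arm", "data": {"commands": [[[0,0,-0.14],[0,0,0],25],[[0,0,-0.28],[0,0,0],25],[[0,0,-0.42],[0,0,0],25],[[0,0,-0.56],[0,0,0],25],[[0,0,-0.7],[0,0,0],25]]}}

```text
t: 17.32
tool_pos: [0.5601, -0.1393, 0.0832]
orientation: [0.857, 0.516, 0.0, 0.0]
contact_force: [-0.6, -1.0, 5.2]
width: 0.0321
```

```bash
python3 -c "
from h import *
st()
go([.56,-.139,.083],0)
p=camera('side');x,y=210,160; cv2.imwrite('pics/side13.png',cv2.resize(p['pixels'][y:y+110,x:x+140],None,fx=5,fy=5,interpolation=cv2.INTER_CUBIC))"
```

```text
t 17.32 stand y -1.65 x 0.88 z 83.24 Fy -1.13 Fx -0.3 Fz 5.21 w 32.1 Tz [-0.21  0.14 -0.11]
t 17.32 pos [ 0.5601 -0.1393  0.0832] F [-0.61 -0.99  5.21] w 0.0321 j [-0.33  0.17  1.7  -0.    1.27  0.15]
rot [ 1.000e-03  3.000e-04 -4.862e-01] shift cm [ 0.03 -0.02  0.02]
```

View pics/side13.png

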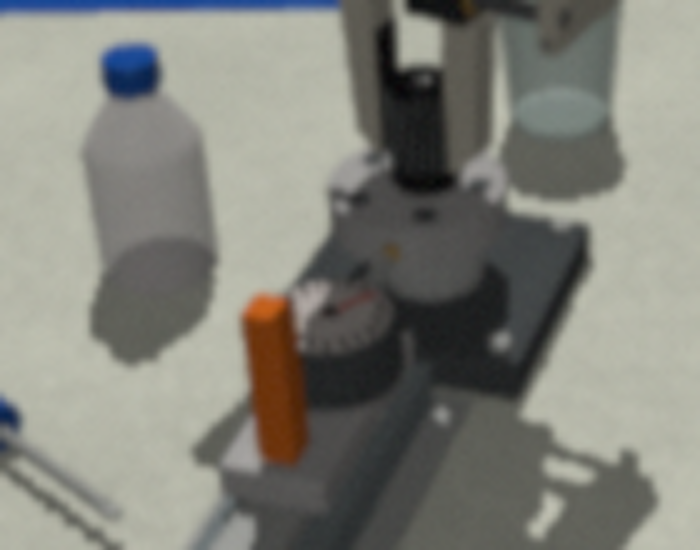

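```bash
cat >> h.py <<'E'
DC=np.array([.5993,-.0024])-.027*EY
def needle(p,dc=DC,dbg=False):
    im=p["pixels"].astype(float); b,g,r=im[...,0],im[...,1],im[...,2]
    vv,uu=np.mgrid[:400,:640]
    c=proj(p,[*dc,.076])
    W=np.array([world(p,(u,v),z=.076)[:2] for v in range(int(c[1])-18,int(c[1])+19) for u in range(int(c[0])-18,int(c[0])+19)]).reshape(37,37,2)-dc
    sl=np.s_[int(c[1])-18:int(c[1])+19,int(c[0])-18:int(c[0])+19]
    rr=np.hypot(W[...,0],W[...,1]); red=(r-np.maximum(g,b))[sl]/(r[sl]+20)
    red=np.where((rr<.026),np.clip(red-.12,0,None),0)
    # fit line through weighted pixels: direction from centre = weighted mean dir
    w=red
    m=(w[...,None]*W).sum((0,1))/w.sum()
    cov=np.cov(W.reshape(-1,2).T,aweights=w.ravel()); ev,V=np.linalg.eigh(cov); d=V[:,1]; d=d*np.sign(d@m)
    cw=lambda d:np.degrees(np.arctan2(d@EX,d@EY))%360  # clockwise from +EY (EX is clockwise of EY)
    return round(cw(m),1),round(cw(d),1),(m*1e3).round(1),round(w.sum(),2),round(float(np.sqrt(ev[0]))*1e3,2)
E
python3 - <<'E'
from h import *
o=observe()
for i in range(2):
    p=camera("side");print(needle(p))
q=camera("top");print(o["t"])
p=dict(p)
p["pixels"]=cv2.imread("pics/side0.png"); print("start side",needle(p,DC+.0205*EY),needle(p,DC+.027*EY))
q=dict(q);q["pixels"]=cv2.imread("pics/top0.png"); print("start top",needle(q,DC+.027*EY))
E
```

```text
(np.float64(58.9), np.float64(19.6), array([17.8,  4.7]), np.float64(12.79), 7.82)
(np.float64(58.9), np.float64(28.2), array([17.6,  4.6]), np.float64(12.91), 7.84)
17.375
start side (np.float64(48.9), np.float64(121.8), array([19.2,  8.8]), np.float64(6.81), 3.83) (np.float64(55.6), np.float64(138.1), array([18.5,  6. ]), np.float64(12.3), 4.39)
start top (np.float64(358.9), np.float64(0.7), array([ 2.9, 10.7]), np.float64(2.07), 0.56)
```

```bash
sed -i 's|red=(r-np.maximum(g,b))\[sl\]/(r\[sl\]+20)|red=((r-np.maximum(g,b)-3*np.clip(g-b-2,0,None))/(r+20))[sl]|' h.py
python3 - <<'E'
from h import *
p=camera("side");print(needle(p));c=proj(p,[*DC,.076]);print(c)
x,y=int(c[0])-18,int(c[1])-18
print(p["pixels"][y+10:y+22,x+12:x+32].tolist()[6])
im=cv2.resize(p["pixels"][y:y+37,x:x+37],None,fx=14,fy=14,interpolation=cv2.INTER_NEAREST);k=(c-[x,y]+.5)*14
cv2.circle(im,(int(k[0]),int(k[1])),4,(0,255,0),1)
for e in (EY,EX,-EY,-EX):
    a=proj(p,[*(DC+.028*e),.076]);a=(a-[x,y]+.5)*14;cv2.circle(im,(int(a[0]),int(a[1])),4,(255,0,0),2)
cv2.imwrite("pics/n1.png",im)
E
```

```text
(np.float64(218.1), np.float64(215.9), array([-9.2, -6.6]), np.float64(0.76), 1.58)
[276.01099112 221.69526929]
[[149, 153, 161], [148, 153, 160], [156, 160, 169], [154, 158, 166], [138, 142, 148], [103, 106, 112], [81, 84, 87], [79, 82, 86], [77, 79, 86], [71, 73, 84], [65, 69, 84], [63, 65, 84], [57, 61, 82], [58, 60, 83], [64, 66, 82], [66, 67, 75], [62, 65, 68], [50, 51, 53], [41, 40, 40], [48, 48, 48]]
```

View pics/n1.png

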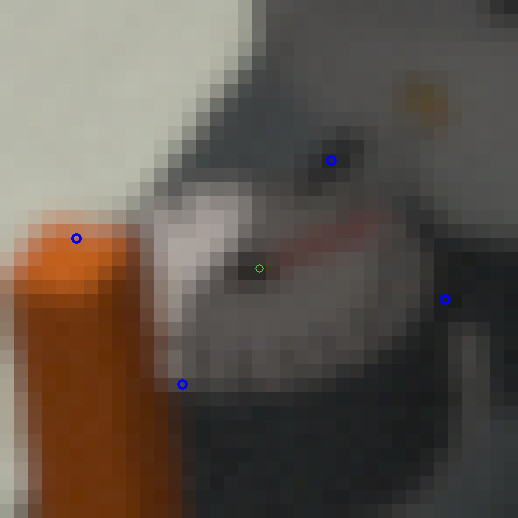

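{"op": "jog_arm", "data": {"commands": [[[0,0,-0.15],[0,0,0],25],[[0,0,-0.3],[0,0,0],25],[[0,0,-0.45],[0,0,0],25],[[0,0,-0.5],[0,0,0],25],[[0,0,-0.5],[0,0,0],25]]}}

```text
t: 18.2
tool_pos: [0.5601, -0.1393, 0.0832]
orientation: [0.703, 0.711, 0.0, 0.001]
contact_force: [-0.7, -1.1, 5.7]
width: 0.0315
```

```bash
cat > smp.py <<'E'
from h import *
st(); o=observe(); a=R.from_quat(o["orientation"]).as_matrix()[:,1]; print("yaw",round(np.degrees(np.arctan2(a[1],a[0])),2), "j6",round(o["joints"][5],2))
for i in range(2):
    p=camera("side");print(needle(p))
c=proj(p,[*DC,.076]);x,y=int(c[0])-18,int(c[1])-18
import sys
cv2.imwrite(f"pics/n{sys.argv[1]}.png",cv2.resize(p["pixels"][y:y+37,x:x+37],None,fx=10,fy=10,interpolation=cv2.INTER_CUBIC))
E
python3 smp.py 2
```

```text
t 18.2 stand y -1.67 x 0.86 z 83.25 Fy -1.25 Fx -0.41 Fz 5.67 w 31.5 Tz [-0.31  0.1   0.12]
yaw 0.59 j6 -0.34
(np.float64(249.3), np.float64(249.2), array([-10.8,  -0.8]), np.float64(0.86), 1.68)
(np.float64(248.8), np.float64(247.0), array([-10.9,  -0.9]), np.float64(0.78), 1.56)
```

View pics/n2.png

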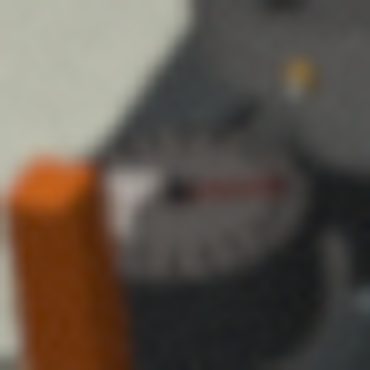

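{"op": "jog_arm", "data": {"commands": [[[0,0,-0.15],[0,0,0],25],[[0,0,-0.3],[0,0,0],25],[[0,0,-0.4],[0,0,0],25],[[0,0,-0.4],[0,0,0],25]]}}

```text
t: 18.8
tool_pos: [0.5601, -0.1393, 0.0833]
orientation: [0.548, 0.837, -0.0, 0.001]
contact_force: [0.7, -1.9, 6.1]
width: 0.0315
```

```bash
python3 smp.py 3
```

```text
t 18.8 stand y -1.66 x 0.89 z 83.27 Fy -1.59 Fx 1.22 Fz 6.14 w 31.5 Tz [-0.31 -0.    0.1 ]
yaw 23.55 j6 -0.74
(np.float64(249.6), np.float64(248.7), array([-10.5,  -0.7]), np.float64(0.62), 1.65)
(np.float64(250.6), np.float64(253.8), array([-10.5,  -0.6]), np.float64(0.68), 1.75)
```

{"op": "jog_arm", "data": {"commands": [[[0,0,-0.15],[0,0,0],25],[[0,0,-0.3],[0,0,0],25],[[0,0,-0.4],[0,0,0],25],[[0,0,-0.4],[0,0,0],25]]}}

```text
t: 19.4
tool_pos: [0.5601, -0.1393, 0.0832]
orientation: [0.371, 0.929, -0.0, 0.001]
contact_force: [-0.0, -3.0, 6.2]
width: 0.0316
```

```bash
python3 smp.py 4
```

```text
t 19.4 stand y -1.66 x 0.88 z 83.24 Fy -2.88 Fx 0.84 Fz 6.22 w 31.6 Tz [-0.29 -0.01  0.16]
yaw 46.47 j6 -1.14
(np.float64(235.5), np.float64(232.7), array([-11.7,  -3.8]), np.float64(0.96), 1.83)
(np.float64(237.4), np.float64(228.4), array([-11.6,  -3.4]), np.float64(0.91), 1.76)
```

{"op": "jog_arm", "data": {"commands": [[[0,0,-0.15],[0,0,0],25],[[0,0,-0.3],[0,0,0],25],[[0,0,-0.4],[0,0,0],25],[[0,0,-0.4],[0,0,0],25]]}}

```text
t: 20.0
tool_pos: [0.5601, -0.1393, 0.0832]
orientation: [0.179, 0.984, -0.0, 0.001]
contact_force: [-0.5, -1.7, 5.3]
width: 0.0317
```

```bash
python3 smp.py 5
```

```text
t 20.0 stand y -1.63 x 0.89 z 83.25 Fy -1.73 Fx 0.02 Fz 5.26 w 31.7 Tz [-0.31 -0.09  0.11]
yaw 69.39 j6 -1.54
(np.float64(202.3), np.float64(206.0), array([-7.3, -9.1]), np.float64(0.75), 1.18)
(np.float64(204.2), np.float64(202.4), array([-7.8, -9.1]), np.float64(0.7), 1.34)
```

```bash
cat > fit.py <<'E'
import numpy as np; from scipy.optimize import least_squares
def fit(D,free=False):
    D=np.array(D)
    r=lambda f:5*np.cos(f)+np.sqrt(44**2-25*np.sin(f)**2)
    m=lambda q:q[1]+20*q[2]*(r(np.radians(D[:,0]-q[0]))-49)
    f=lambda q:m([*q,1][:3])-D[:,1]
    s=least_squares(f,[15,260,1] if free else [15,260]);print(s.x.round(2),s.fun.round(1))
if __name__=="__main__":
    D=[(-79.6,138),(-27.9,218),(.6,249),(23.5,250),(46.5,236.5),(69.4,203.2)]
    fit(D);fit(D,1);fit(D[1:]);fit(D[1:],1)
E
python3 fit.py
```

```text
[ 15.12 250.73] [-1.2  3.2 -1.8 -0.5 -1.9  2.2]
[ 15.07 250.84   1.  ] [-1.3  3.3 -1.7 -0.4 -1.9  2.1]
[ 15.56 250.42] [ 2.3 -2.4 -0.7 -1.8  2.5]
[ 16.05 252.53   1.12] [ 0.2 -1.   1.5 -1.   0.3]
```

{"op": "jog_arm", "data": {"commands": [[[0,0,-0.15],[0,0,0],25],[[0,0,-0.3],[0,0,0],25],[[0,0,-0.4],[0,0,0],25],[[0,0,-0.4],[0,0,0],25]]}}

```text
t: 20.6
tool_pos: [0.5601, -0.1393, 0.0833]
orientation: [-0.02, 1.0, -0.0, 0.001]
contact_force: [-0.7, -1.6, 5.1]
width: 0.0318
```

```bash
python3 smp.py 6
```

```text
t 20.6 stand y -1.61 x 0.94 z 83.28 Fy -1.77 Fx -0.17 Fz 5.08 w 31.8 Tz [-0.27 -0.06  0.06]
yaw 92.31 j6 -1.94
(np.float64(164.0), np.float64(166.7), array([ -0.1, -11.6]), np.float64(0.55), 0.84)
(np.float64(163.8), np.float64(166.3), array([ -0. , -11.9]), np.float64(0.56), 0.81)
```

View pics/n6.png

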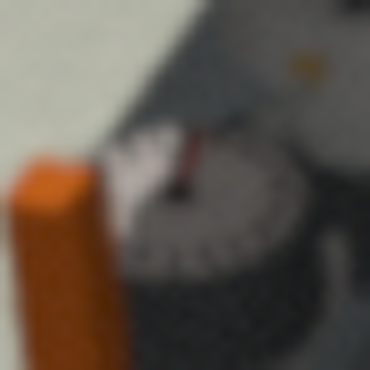

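{"op": "jog_arm", "data": {"commands": [[[0,0,0.16],[0,0,0],25],[[0,0,0.32],[0,0,0],25],[[0,0,0.48],[0,0,0],25],[[0,0,0.5],[0,0,0],25],[[0,0,0.5],[0,0,0],25]]}}

```text
t: 21.32
tool_pos: [0.5601, -0.1393, 0.0833]
orientation: [0.229, 0.973, -0.0, 0.001]
contact_force: [-0.0, -1.0, 5.5]
width: 0.0319
```

```bash
python3 smp.py 7
```

```text
t 21.32 stand y -1.64 x 0.93 z 83.26 Fy -0.99 Fx 0.25 Fz 5.55 w 31.9 Tz [-0.29 -0.05 -0.07]
yaw 63.54 j6 -1.44
(np.float64(212.6), np.float64(207.3), array([-8.1, -7.1]), np.float64(0.82), 1.45)
(np.float64(212.0), np.float64(207.6), array([-8.1, -7.2]), np.float64(0.77), 1.5)
```

{"op": "jog_arm", "data": {"commands": [[[0,0,0.16],[0,0,0],25],[[0,0,0.32],[0,0,0],25],[[0,0,0.48],[0,0,0],25],[[0,0,0.64],[0,0,0],25],[[0,0,0.8],[0,0,0],25]]}}

```text
t: 22.05
tool_pos: [0.5601, -0.1393, 0.0833]
orientation: [0.592, 0.806, -0.0, 0.001]
contact_force: [0.2, -1.6, 5.8]
width: 0.0318
```

{"op": "jog_arm", "data": {"commands": [[[0,0,0.16],[0,0,0],25],[[0,0,0.32],[0,0,0],25],[[0,0,0.48],[0,0,0],25],[[0,0,0.5],[0,0,0],25],[[0,0,0.5],[0,0,0],25]]}}

```text
t: 22.68
tool_pos: [0.5601, -0.1393, 0.0833]
orientation: [0.771, 0.636, 0.0, 0.001]
contact_force: [1.0, -2.3, 6.3]
width: 0.0318
```

```bash
python3 smp.py 8
```

```text
t 22.68 stand y -1.63 x 0.89 z 83.27 Fy -1.93 Fx 1.66 Fz 6.27 w 31.8 Tz [-0.29  0.09 -0.04]
yaw -10.95 j6 -0.14
(np.float64(238.6), np.float64(232.5), array([-10.6,  -2.8]), np.float64(0.7), 1.7)
(np.float64(238.7), np.float64(235.1), array([-11.5,  -3. ]), np.float64(0.79), 1.7)
```

{"op": "jog_arm", "data": {"commands": [[[0,0,0.16],[0,0,0],25],[[0,0,0.32],[0,0,0],25],[[0,0,0.48],[0,0,0],25],[[0,0,0.5],[0,0,0],25],[[0,0,0.5],[0,0,0],25]]}}

```text
t: 23.4
tool_pos: [0.5601, -0.1393, 0.0833]
orientation: [0.905, 0.426, 0.0, 0.0]
contact_force: [-0.3, -0.5, 5.4]
width: 0.0317
```

```bash
python3 smp.py 9
```

```text
t 23.4 stand y -1.62 x 0.9 z 83.27 Fy -0.57 Fx -0.11 Fz 5.42 w 31.7 Tz [-0.18  0.17 -0.06]
yaw -39.59 j6 0.36
(np.float64(197.5), np.float64(200.4), array([-5.8, -8.7]), np.float64(0.73), 1.34)
(np.float64(197.6), np.float64(201.3), array([-6. , -8.9]), np.float64(0.72), 1.47)
```

```bash
python3 - <<'E'
from fit import fit
F=[(-27.9,218),(.6,249),(23.5,250),(46.5,236.5),(69.4,203.2),(92.3,163.9)]; B=[(92.3,163.9),(63.5,212.3),(-10.95,238.6),(-39.6,197.5)]
for D in(F,B,F+B): fit(D);fit(D,1)
E
```

```text
[ 14.83 250.08] [ 2.9 -2.3 -1.2 -2.9  1.1  2.4]
[ 16.11 252.13   1.09] [ 0.5 -1.3  1.1 -0.9  1.1 -0.6]
[ 15.83 247.27] [ 1.4 -0.8 -3.2  2.6]
[ 16.68 251.31   1.1 ] [-0.8  1.1 -1.1  0.8]
[ 15.46 248.81] [ 0.8 -3.9 -2.3 -3.5  0.7  2.3  2.3  0.2 -1.4  4.8]
[ 16.52 251.96   1.1 ] [-0.5 -1.7  1.1 -0.8  1.2 -0.8 -0.8  1.4 -0.4  1.5]
```

Forward and backward sweeps agree: the peak is at tool yaw 16.3° ± 1° with the plunger at about 12.6 mm. I turn there (−0.975 rad).

{"op": "jog_arm", "data": {"commands": [[[0,0,-0.15],[0,0,0],25],[[0,0,-0.3],[0,0,0],25],[[0,0,-0.45],[0,0,0],25],[[0,0,-0.6],[0,0,0],25],[[0,0,-0.7],[0,0,0],25]]}}

```text
t: 24.12
tool_pos: [0.5601, -0.1394, 0.0833]
orientation: [0.702, 0.712, 0.0, 0.001]
contact_force: [0.6, -2.7, 5.6]
width: 0.0315
```

{"op": "jog_arm", "data": {"commands": [[[0,0,-0.12],[0,0,0],25],[[0,0,-0.22],[0,0,0],25],[[0,0,-0.275],[0,0,0],25],[[0,0,-0.275],[0,0,0],25],[[0,0,-0.275],[0,0,0],25]]}}

```text
t: 24.75
tool_pos: [0.5601, -0.1393, 0.0833]
orientation: [0.6, 0.8, 0.0, 0.001]
contact_force: [0.2, -1.8, 5.4]
width: 0.0318
```

```bash
python3 smp.py 10
```

```text
t 24.75 stand y -1.65 x 0.91 z 83.28 Fy -1.69 Fx 0.68 Fz 5.39 w 31.8 Tz [-0.31  0.08  0.04]
yaw 16.3 j6 -0.62
(np.float64(252.2), np.float64(251.9), array([-9.3, -0.2]), np.float64(0.5), 1.73)
(np.float64(252.9), np.float64(252.5), array([-10.2,  -0.1]), np.float64(0.82), 1.71)
```

Yaw is 16.3° and the needle is at its maximum. I release and retreat up, then away.

{"op": "jog_arm", "data": {"commands": [[[0,0,0],[0,0,0],45],[[0,0,0],[0,0,0],60],[[0,0,0],[0,0,0],60],[[0,0,0],[0,0,-3],60],[[0,0,0],[0,0,-7],60]]}}

```text
t: 25.48
tool_pos: [0.5584, -0.1386, 0.1517]
orientation: [0.599, 0.801, -0.001, -0.002]
contact_force: [0.4, 0.4, 0.6]
width: 0.0558
```

{"op": "jog_arm", "data": {"commands": [[[0,0,0],[0,0,-4],60],[[0,0,0],[0,0,-8],60],[[0,0,0],[0,0,-8],60]]}}

```text
t: 25.85
tool_pos: [0.5618, -0.1397, 0.2371]
orientation: [0.599, 0.801, 0.001, 0.003]
contact_force: [-0.4, 0.5, 0.0]
width: 0.0553
```

```bash
python3 -c "
from h import *
go([.40,-.42,.24],16.3)"
```

```text
t 25.85 pos [ 0.5618 -0.1397  0.2371] F [-0.36  0.52  0.  ] w 0.0553 j [-0.33  0.06  1.53  0.    1.54 -0.62]
rot [0.006  0.0041 0.0022] shift cm [-22.31 -23.44  -0.34]
```

{"op": "jog_arm", "data": {"commands": [[[0,0,0],[-4.2,-4.4,0],60],[[0,0,0],[-8.4,-8.8,0],60],[[0,0,0],[-12.6,-13.2,0],60],[[0,0,0],[-16.8,-17.6,0],60],[[0,0,0],[-20,-21,0],60]]}}

```text
t: 26.48
tool_pos: [0.4129, -0.3918, 0.2311]
orientation: [0.599, 0.801, 0.0, -0.001]
contact_force: [0.4, 0.2, 0.5]
width: 0.0558
```

{"op": "jog_arm", "data": {"commands": [[[0,0,0],[-2,-2,0],60],[[0,0,0],[-2,-2,0],60],[[0,0,0],[-2,-2,0],60]]}}

```text
t: 26.85
tool_pos: [0.4014, -0.4143, 0.2316]
orientation: [0.599, 0.801, 0.0, -0.001]
contact_force: [0.4, -0.7, 0.8]
width: 0.0558
```

```bash
python3 - <<'E'
from h import *
st()
p=camera("top");print("top needle",needle(p,DC),needle(p,DC-.0005*EY))
x,y=240,100; cv2.imwrite('pics/top20.png',cv2.resize(p['pixels'][y:y+120,x:x+160],None,fx=5,fy=5,interpolation=cv2.INTER_CUBIC))
cv2.imwrite('pics/top20f.png',p['pixels'])
s=camera("side");print("side",needle(s));x,y=190,130; cv2.imwrite('pics/side20.png',cv2.resize(s['pixels'][y:y+150,x:x+190],None,fx=4,fy=4,interpolation=cv2.INTER_CUBIC))
# change vs start
a=cv2.imread("pics/top0.png").astype(int)-p["pixels"];d=abs(a).sum(2)
for n,(u,v) in dict(flask=(373,126),beaker=(433,213),driver=(318,112)).items(): print(n,d[v-25:v+25,u-25:u+25].mean())
E
```

```text
t 26.85 stand y -310.2 x -73.68 z 231.63 Fy -0.57 Fx 0.56 Fz 0.75 w 55.8 Tz [-0.01 -0.11  0.01]
top needle (np.float64(249.6), np.float64(245.3), array([-11.4,  -0.8]), np.float64(1.71), 0.91) (np.float64(252.0), np.float64(245.3), array([-11.2,  -0.3]), np.float64(1.71), 0.91)
side (np.float64(259.1), np.float64(247.2), array([-7. ,  0.7]), np.float64(0.33), 1.19)
flask 18.538
beaker 17.0244
driver 19.7176
```

View pics/top20.png

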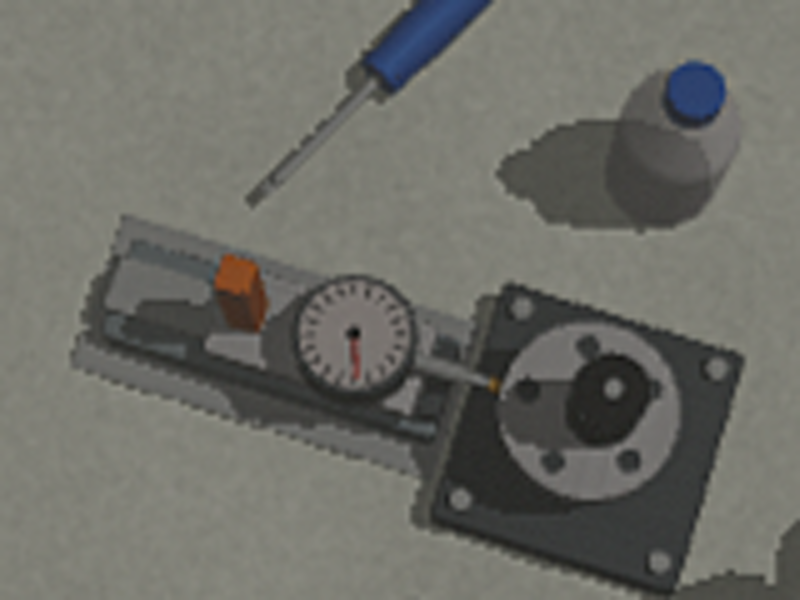

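View pics/top20f.png

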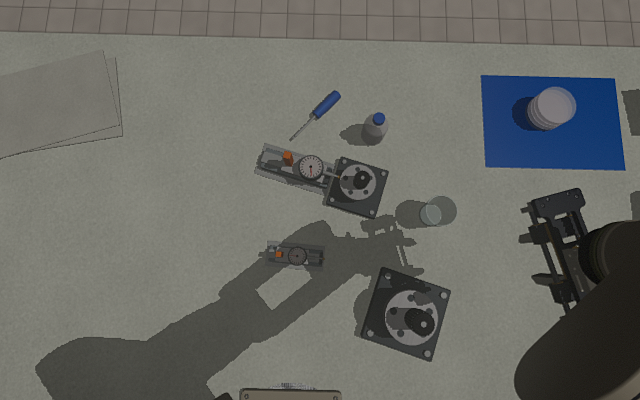

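View pics/side20.png

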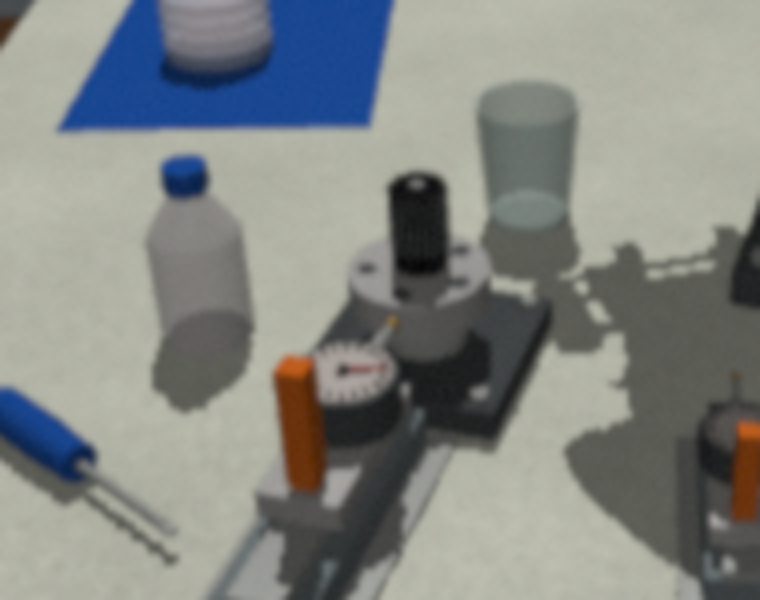

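```bash
python3 -c "
from h import *
print(ticket.sign_off())"
```

```text
the job is handed in; nothing more can be done
None
```

The indicator is home against its stop, the wheel stands with its high spot at the plunger, and the job is handed in at about 27 s of the 72 s allowed.

**Indicator:** I gripped the orange post and slid it about 27 mm. The push was 3–4 N until the stop, where it rose to about 8 N with no further motion, below the 12 N at which the foot slips. The foot plate's corners sit at the same pixels in the top view before and after. The dial's centre was in the same place after I had turned the wheel.

**Wheel:** I turned the knob through the peak in both directions and fitted the needle angle against the hand's angle. The peak came out at 16.1° one way and 16.7° the other, and I left it at 16.3°. The plunger is in by about 12.5 mm there (needle about 250–252° in the top view).

**Checks that disagreed:**
- My first estimate of the turn, from fitting the wheel's outline, was 111°. The needle gave 96°.
- A second outline check, comparing the wheel before and after, agreed with the needle to about 3°.
- The fit came out about 10% steeper than the stated 20° per mm, most likely from reading the needle at a slant in the side view; this does not move the peak.
- The last side-view needle reading was a noisy 259°, against about 250° from the top.

The beaker, flask and screwdriver look unmoved in the pictures, and the hand stayed clear of the plunger. The arm stands well clear of everything.

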